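# Sort out the short vials and hold the photometer slide at its loading mark

## Robot

A 7-joint arm with a two-finger parallel gripper is mounted at the origin on the work surface. World frame = base frame: x ahead of the robot, y to its left, z up, the work surface at z = 0. Lengths are in m, angles in rad, forces in N, time in s.
With the tool pointing down it reaches from about 0.4 to 0.875 m from the base axis. Payload 4.4 kg.
Tool frame: the origin (TCP) lies midway between the tips of the shut fingers; the grasp point (between the pads) lies 19 mm behind it (env.hold_point_z is the distance from the TCP to the grasp point, in m); z points along the fingers, y is the line along which they close (so a half turn about z gives the same grasp; the last joint's range is limited). The gripper opens to 85 mm and grips with 20 to 120 N. Pads are 22 mm wide; open, the fingers measure 114 mm over their backs; the gripper's body (76 mm by 85 mm) begins 54 mm behind the grasp point. The pads swing forward as they close: fully open they stand 13 mm farther back than shut.
Start: joints at [1.232, 0.628, 0.038, 1.517, -0.027, 0.996, -0.02], TCP at [0.175, -0.626, 0.231] pointing down, gripper open.
Joint ranges: [-3.06, 3.06], [-0.37, 2.12], [-1.25, 1.32], [0.18, 2.47], [-1.1, 4.24], [0.23, 1.98], [-2.94, 2.94]. Speed limits (rad/s): [2.57, 2.57, 3.14, 3.14, 3.14, 3.14, 3.14].

## Interface

Orientations are given as a unit quaternion [x, y, z, w].
In Python, from plant import status, vision, workorder, env gives the robot as it stands. The module is installed in compiled form; this text tells all that it offers.
- The arm moves only by the tool move_arm, never from a script. Its argument "plan" is a list of rows, each a list of 4 numbers: the shift along the tool's x, y, z as a fraction of full scale, then the turn about the tool's z as a fraction of full scale. A call has exactly 5 rows; each row is the pose to reach, as a shift and turn from the pose commanded when the call began, along the tool's axes at that moment; what a row does not reach only later rows make up. Full scale, the value 1, is 250 mm for a shift and 90 degrees for a turn. A row lasts 1/12 s, in which the tool goes at most 41.7 mm and 7.16 degrees, less where a joint would pass 70% of its speed; a pose out of reach is approached as far as the arm can. A call with a number of a shift or a turn outside -1 to 1 is refused whole. A call with a gripper value outside its range is refused whole. "hand" is the opening, from -1 (shut) to 1 (fully open), so that 0 is half open, set as the call begins (left out, the last holds). The fingers move at their own pace and stop on an object; "grip_force" is the grip in N (left out, the last holds). Time passes only in rows, so rows that repeat a pose let the fingers close, or fill a call up. It gives the time, the measured TCP pose, the force, the opening and the grip force at its end, in the units of the state.
- status.read_state(): the state, without advancing time (a new reading comes with each control period).
- vision.read_camera(name): name is "scene" or "side" or "wrist"; returns a dict with "frame" (400x640x3 uint8, blue, green, red), "fx", "fy", "cx", "cy" (pixels), "origin" and "orientation" of the camera in the world; the wrist camera has in their place "tool_from_camera" (4x4, takes a point from camera to tool coordinates, whose origin is the TCP and whose axes are the flange's). Camera axes: x right, y down, z forward; pixel columns grow to the right and rows downward; lengths in m; the calibration is good to about 2 mm. A picture is of the moment at which its call begins: read the wrist's pose just before it. There is no depth.
- workorder.job_done(): hands the job in; it is judged then, once.
The state is a dict: "clock": time; "joints": joint angles; "joint_vel": joint speeds; "joint_torque": joint torques, N m; "position": TCP position; "tool_rot": TCP orientation; "force": force on the tool from outside, world axes, zero at the start; "moment": the same for the moment, N m; "opening": finger opening in m; "finger_force": force on a finger pad.
Only numpy, scipy, OpenCV 4.12 (cv2) and the standard library are available. Lean on these libraries where they do the work, as an engineer would, in place of code of your own. Each camera call takes 0.05 s, during which the arm holds its last target. There are 200 camera calls.

## Task

Two of the five capped vials in the green rack are too short for the photometer: take those two out and stand them upright in the red reject tray, leaving the three good ones standing in the rack and the other bottles alone. Then pull the photometer's spring-loaded sample slide out by its blue grip until its black pointer is over the red mark, and keep holding it there so that a colleague can load it: finish with the gripper still holding the slide, because it springs back when let go.

Things in the scene. Friction and masses are not known exactly. Their poses are not given: they have to be found in the camera images.
- rack: Green vial rack, fixed to the bench: a block 70 mm (x) by 260 mm (y) by 30 mm high, with one row of five round holes of 27 mm, 20 mm deep, along its y axis at y = -100, -50, 0, 50 and 100 mm. Origin: centre of its underside, on the work surface.
- short1_mid (a point): First short vial, to be culled: 52 mm tall, 24 mm across, the upper 16 mm a black screw cap of the same 24 mm width, the rest amber glass; stands upright in one of the rack's five holes (any of them), its foot 10 mm above the work surface. This point is on its axis, half-way up (26 mm above its foot); its z axis points up. About 35 g.
- short2_mid (a point): Second short vial, to be culled: 52 mm tall, 24 mm across, the upper 16 mm a black screw cap of the same 24 mm width, the rest amber glass; stands upright in one of the rack's five holes (any of them), its foot 10 mm above the work surface. This point is on its axis, half-way up (26 mm above its foot); its z axis points up. About 35 g.
- good1_mid (a point): Good vial, stays where it is: 76 mm tall, 24 mm across, the upper 16 mm a black screw cap of the same 24 mm width, the rest amber glass; stands upright in one of the rack's five holes (any of them), its foot 10 mm above the work surface. This point is on its axis, half-way up (38 mm above its foot); its z axis points up. About 35 g.
- good2_mid (a point): Good vial, stays where it is: 76 mm tall, 24 mm across, the upper 16 mm a black screw cap of the same 24 mm width, the rest amber glass; stands upright in one of the rack's five holes (any of them), its foot 10 mm above the work surface. This point is on its axis, half-way up (38 mm above its foot); its z axis points up. About 35 g.
- good3_mid (a point): Good vial, stays where it is: 76 mm tall, 24 mm across, the upper 16 mm a black screw cap of the same 24 mm width, the rest amber glass; stands upright in one of the rack's five holes (any of them), its foot 10 mm above the work surface. This point is on its axis, half-way up (38 mm above its foot); its z axis points up. About 35 g.
- tray: Red reject tray, open on top, fixed to the bench: 110 mm (x) by 170 mm (y) outside, 25 mm high, walls and floor 5 mm thick, empty at the start. Origin: centre of its underside, on the work surface.
- meter_front (a point): White photometer, fixed to the bench: housing 220 mm (x) by 260 mm (y), 70 mm high at the front, 100 mm at the back; a bed 110 mm wide (y), 12 mm high reaches 180 mm forward from its front. This point is the middle of the front's lower edge, at bench height; its x axis points from front to back, so the slide comes out along -x.
- slide: Sample slide: a steel tongue 50 mm wide on the bed (top 23 mm above the bench), blue grip at its front end, vial well behind it, hidden in the housing until pulled out. Starts fully home, travels up to 100 mm along the photometer's -x axis; spring 3.5 N at home plus 0.7 N per 10 mm; returns when let go. Axes as the photometer's. Origin: at bench height below the grip bar's centre.
- grip (a point): Where to grasp the blue grip: an upright bar 14 mm thick along the pull (slide x), 50 mm wide across it (slide y), its top 77 mm and its foot 23 mm above the work surface. This point lies in the bar's middle, 20 mm below its top. With the slide home the bar's centre is 60 mm ahead of the housing's front.
- pointer (a point): Tip region of the slide's thin black pointer: 4 mm wide along the pull, sticking out on the +y side at the foot of the grip bar, level with the bar along the pull (same slide x as the grip point, 40 mm to its +y side). Its axes are the photometer's.
- band (a point): Red mark: a block 12 mm wide along the pull, 22 mm long, clamped on the bed beside the slide's +y edge, 50 to 80 mm farther out than the pointer when the slide is home; the pointer passes just above it. This point is the centre of its top; its axes are the photometer's.
- bottle_green: Bystander: clear sample bottle with green cap, 64 mm across, 170 mm tall. Origin: centre of its underside.
- bottle_white: Bystander: amber sample bottle with white cap, 60 mm across, 150 mm tall. Origin: centre of its underside.
- jar_red: Bystander: small white jar with red lid, 48 mm across, 55 mm tall. Origin: centre of its underside.
Mind the look-alikes: they are no part of the job. Leave any pink or purple look-alike of the part that bears short2_mid alone. Leave any purple look-alike of the part that bears short1_mid alone.

How it is judged:
By the outcome, as a careful person would: the job done as asked, in the order asked, and still so for the second after the job is handed in, while the arm keeps its last pose, push and grip.
It also fails if it takes over 58 s, if anything falls off the work surface, if the arm or the gripper's body presses on something with over 40 N, if the wrist force passes 120 N, or if a joint passes its speed limit or range.

## Working session

There is one attempt and no reset: what is moved stays moved. The work goes in short steps, Python scripts to look and compute and a tool call to move; the robot and the scene stay as the last step left them, time stands still between calls to the robot, and variables do not carry over. Pictures are saved under pics/ and viewed, at most 10 in all, crops included, and the job is handed in when it is done.

Besides the shell and the picture viewer there is one more tool, called after "Emit:" as a command line: name --pt "numbers of a row" for each row, then --argument value for the rest. move_arm: Moves the arm, as the interface text tells. Its arguments: {"type":"object","properties":{"plan":{"type":"array","items":{"type":"array","items":{"type":"number","minimum":-1,"maximum":1}}},"hand":{"type":"number"},"grip_force":{"type":"number"}},"required":["plan"]}

```bash
mkdir -p pics; cat > h.py <<'E'
import numpy as np, cv2
from scipy.spatial.transform import Rotation as R
from plant import status, vision, workorder, env
def cam(name):
    s=status.read_state(); c=vision.read_camera(name)
    if name=="wrist":
        T=np.eye(4);T[:3,:3]=R.from_quat(s["tool_rot"]).as_matrix();T[:3,3]=s["position"]
        T=T@np.array(c["tool_from_camera"])
    else:
        T=np.eye(4);T[:3,:3]=R.from_quat(c["orientation"]).as_matrix();T[:3,3]=c["origin"]
    c["T"]=T; return c
def plane(c,u,v,z):
    d=c["T"][:3,:3]@np.array([(u-c["cx"])/c["fx"],(v-c["cy"])/c["fy"],1]);o=c["T"][:3,3]
    return o+d*(z-o[2])/d[2]
def proj(c,p):
    q=c["T"][:3,:3].T@(np.array(p)-c["T"][:3,3]); return c["cx"]+c["fx"]*q[0]/q[2],c["cy"]+c["fy"]*q[1]/q[2]
E
python3 - <<'E'
from h import *
for n in ("scene","side","wrist"):
    c=cam(n); cv2.imwrite(f"pics/{n}0.png",c["frame"]); np.save(f"{n}0.npy",c,allow_pickle=True); print(n,c["T"].round(3).tolist(),c["fx"],c["fy"],c["cx"],c["cy"])
s=status.read_state(); print(s, env.hold_point_z)
E
```

```text
scene [[-0.752, 0.328, -0.572, 1.047], [0.659, 0.397, -0.639, 0.652], [0.018, -0.857, -0.515, 0.534], [0.0, 0.0, 0.0, 1.0]] 387.63645711560935 387.63645711560935 322.22346369649057 206.83742511954395
side [[-0.872, -0.26, 0.414, 0.103], [-0.489, 0.458, -0.742, 0.894], [0.003, -0.85, -0.527, 0.623], [0.0, 0.0, 0.0, 1.0]] 378.5116192852425 378.5116192852425 321.44782873149865 206.8942133106593
wrist [[0.268, -0.924, -0.273, 0.243], [-0.963, -0.258, -0.074, -0.606], [-0.002, 0.283, -0.959, 0.373], [0.0, 0.0, 0.0, 1.0]] 296.0615192879795 296.0615192879795 320.5985325115604 198.34025977261732
{'clock': 0.15, 'joints': array([ 1.23216985,  0.62913448,  0.03847489,  1.51815773, -0.02696569,
        0.99630219, -0.02000179]), 'joint_vel': array([-0.00171984, -0.00063121, -0.00097742, -0.00270657,  0.00075226,
        0.00091493, -0.00066089]), 'joint_torque': array([ 3.40764445e-04, -5.63794720e+01,  1.22724339e+00, -1.93650627e+01,
        1.10636590e-02,  7.43423996e-03, -3.71304020e-05]), 'position': array([ 0.1750206 , -0.62548823,  0.23059409]), 'tool_rot': array([ 9.90710201e-01,  1.35988043e-01, -1.26612829e-04, -7.30755426e-04]), 'force': array([ 0.2124581 ,  0.5970711 , -0.40878854]), 'moment': array([ 0.02197667, -0.04688013,  0.0110804 ]), 'finger_force': 0.0, 'opening': 0.08509127268478699} 0.0187
```

View pics/scene0.png

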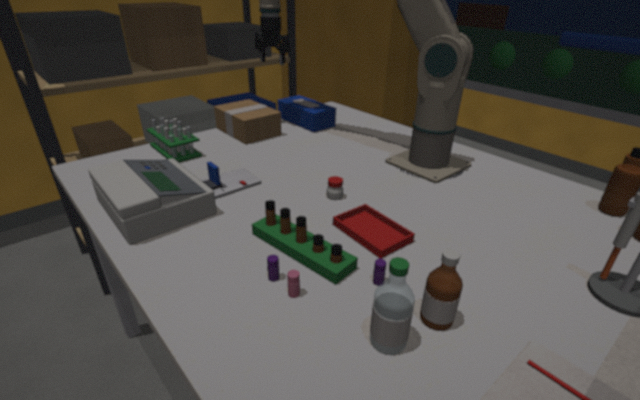

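View pics/side0.png

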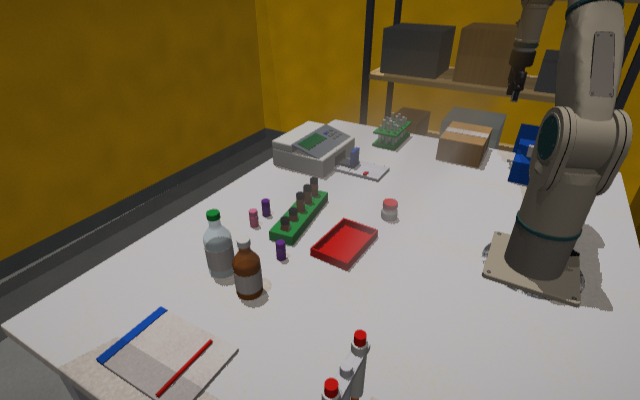

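The scene view shows the rack with tall vials at about (270,212), (285,220) and (301,229), and short ones at about (318,243) and (336,252). The purple/pink look-alikes (273,267), (293,283) and (379,271) stand outside the rack. The two short amber, black-capped vials in the rack are the targets. I'll confirm this in an enlarged crop.

```bash
python3 - <<'E'
from h import *
f=cv2.imread("pics/scene0.png")
a=cv2.resize(f[190:285,240:420],None,fx=4.4,fy=4.4,interpolation=cv2.INTER_CUBIC)[:418,:792]
b=cv2.resize(f[155:200,180:270],None,fx=4,fy=4,interpolation=cv2.INTER_CUBIC)
o=np.zeros((600,792,3),np.uint8);o[:a.shape[0],:a.shape[1]]=a;o[420:600,:360]=b
cv2.imwrite("pics/crop0.png",o)
for n in ("scene","side"):
    c=np.load(n+"0.npy",allow_pickle=True).item();h=cv2.cvtColor(c["frame"],cv2.COLOR_BGR2HSV)
    for nm,lo,hi in (("red",(0,150,70),(6,255,255)),("red2",(174,150,70),(180,255,255)),("green",(50,120,40),(75,255,255)),("blue",(105,140,50),(125,255,255))):
        m=cv2.inRange(h,lo,hi);k,l,st,ce=cv2.connectedComponentsWithStats(m)
        for i in range(1,k):
            if st[i,4]>8: print(n,nm,st[i].tolist(),ce[i].round(1).tolist())
E
```

```text
scene red [329, 177, 13, 8, 74] [335.0, 180.3]
scene red [334, 210, 79, 41, 1324] [373.2, 230.0]
scene red [376, 212, 10, 6, 11] [380.2, 214.4]
scene red [395, 224, 8, 5, 9] [398.7, 225.8]
scene red [529, 361, 59, 39, 187] [558.2, 381.0]
scene green [497, 42, 18, 19, 150] [506.1, 50.4]
scene green [555, 49, 18, 19, 179] [563.0, 57.7]
scene green [636, 61, 4, 6, 9] [638.2, 63.6]
scene green [148, 129, 49, 18, 214] [172.3, 139.1]
scene green [152, 143, 20, 15, 70] [160.9, 150.1]
scene green [176, 152, 24, 9, 80] [187.7, 155.8]
scene green [253, 216, 103, 67, 1917] [304.5, 249.9]
scene green [391, 259, 17, 17, 220] [398.6, 266.2]
scene blue [571, 33, 8, 3, 13] [574.3, 33.8]
scene blue [584, 34, 8, 3, 15] [587.3, 35.3]
scene blue [593, 35, 7, 4, 12] [595.5, 36.2]
scene blue [601, 36, 5, 3, 9] [602.9, 36.7]
scene blue [209, 94, 65, 13, 223] [240.1, 98.9]
scene blue [279, 95, 53, 36, 653] [305.4, 112.3]
scene blue [208, 163, 11, 21, 137] [213.0, 172.7]
side red [311, 218, 60, 46, 1547] [340.0, 242.8]
side red [354, 330, 12, 17, 172] [359.5, 337.9]
side red [156, 340, 56, 57, 293] [183.0, 368.4]
side red [325, 378, 13, 20, 220] [330.7, 387.4]
side green [270, 192, 56, 46, 469] [296.3, 220.3]
side green [292, 203, 4, 4, 10] [294.0, 205.0]
side green [206, 210, 13, 11, 123] [212.5, 214.8]
side green [284, 211, 5, 6, 16] [286.8, 213.8]
side green [285, 239, 7, 6, 27] [288.2, 241.5]
side blue [508, 124, 31, 61, 1002] [522.5, 154.1]
side blue [97, 307, 70, 58, 613] [130.0, 335.3]
```

View pics/crop0.png

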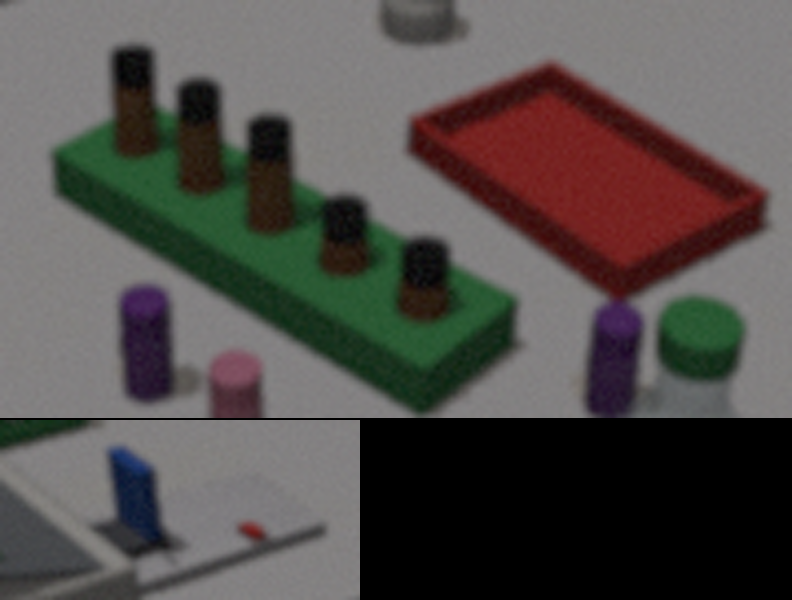

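Confirmed in the crop: the short vials are at scene (318,237) and (336,246), amber with black caps, 4th and 5th in the rack. The grip is at about (210,164) and the red mark at about (243,182).

```bash
python3 - <<'E'
from h import *
c=np.load("scene0.npy",allow_pickle=True).item()
A=lambda u,v:(240+u/4.4,190+v/4.4)
B=lambda u,v:(180+u/4,155+(v-420)/4)
for nm,p,z in (("g1",A(132,52),.086),("g2",A(199,88),.086),("g3",A(269,124),.086),("s1",A(344,204),.062),("s2",A(424,246),.062),
 ("rc1",A(53,152),.03),("rc2",A(420,370),.03),("rc3",A(517,302),.03),
 ("t1",A(410,120),.025),("t2",A(550,63),.025),("t3",A(768,195),.025),("t4",A(620,275),.025),
 ("gripTL",B(112,450),.077),("gripTR",B(150,466),.077),("band",B(252,530),.023),("bedfr",B(325,526),.012),("bedbk",B(145,580),.012),("bedfar",B(250,475),.012),
 ("purple",A(145,296),.052),("pink",A(236,360),.052),("purple2",A(618,312),.052),("jar",(335,181),.055),("botg",(399,266),.17),("botw",(450,258),.15)):
    print(nm,plane(c,*p,z).round(3))
E
```

```text
g1 [0.627 0.004 0.086]
g2 [0.622 0.055 0.086]
g3 [0.616 0.103 0.086]
s1 [0.609 0.152 0.062]
s2 [0.603 0.201 0.062]
rc1 [ 0.667 -0.017  0.03 ]
rc2 [0.637 0.236 0.03 ]
rc3 [0.569 0.23  0.03 ]
t1 [0.494 0.075 0.025]
t2 [0.389 0.082 0.025]
t3 [0.399 0.248 0.025]
t4 [0.51  0.244 0.025]
gripTL [ 0.628 -0.299  0.077]
gripTR [ 0.62  -0.259  0.077]
band [ 0.565 -0.226  0.023]
bedfr [ 0.51  -0.217  0.012]
bedbk [ 0.65  -0.227  0.012]
bedfar [ 0.507 -0.326  0.012]
purple [0.715 0.138 0.052]
pink [0.71  0.199 0.052]
purple2 [0.56  0.283 0.052]
jar [ 0.4   -0.022  0.055]
botg [0.667 0.398 0.17 ]
botw [0.569 0.424 0.15 ]
```

```bash
cat >> h.py <<'E'
def yaw():
    x=R.from_quat(status.read_state()["tool_rot"]).as_matrix()[:,0]; return np.degrees(np.arctan2(x[1],x[0]))
def chain(wps,p=None,a=None):
    """wps: (x,y,z,yawdeg) targets; prints tool-frame fraction row per call"""
    s=status.read_state(); p=np.array(s["position"] if p is None else p,float); a=yaw() if a is None else a
    for w in wps:
        q=np.array(w[:3]); n=max(1,int(np.ceil(max(np.linalg.norm(q-p)/.205,abs(w[3]-a)/35.5)-1e-6)))
        dp=(q-p)/n; da=(w[3]-a)/n
        for i in range(n):
            t=np.radians(a); ex=np.array([np.cos(t),np.sin(t),0]); ey=np.array([np.sin(t),-np.cos(t),0])
            print([round(float(v),3) for v in (dp@ex/.25,dp@ey/.25,-dp[2]/.25,-da/90)]); p=p+dp; a+=da
        print("  at",p.round(3),round(a,1))
E
python3 -c "
from h import *
chain([(.606,.177,.23,97)])"
```

```text
[0.505, -0.525, 0.0, -0.181]
[0.632, -0.363, 0.0, -0.181]
[0.708, -0.171, 0.0, -0.181]
[0.728, 0.034, 0.0, -0.181]
[0.689, 0.237, 0.0, -0.181]
  at [0.606 0.177 0.23 ] 97.0
```

Emit:
move_arm --pt "0.505 -0.525 0 -0.18" --pt "0.505 -0.525 0 -0.18" --pt "0.505 -0.525 0 -0.18" --pt "0.505 -0.525 0 -0.18" --pt "0.505 -0.525 0 -0.18" --hand 1

```text
clock: 0.57
position: [0.2647, -0.4593, 0.2311]
tool_rot: [0.961, 0.277, 0.001, -0.002]
force: [-0.1, 0.3, 0.5]
opening: 0.0851
finger_force: 0.0
```

Emit:
move_arm --pt "0.63 -0.365 0 -0.18" --pt "0.63 -0.365 0 -0.18" --pt "0.63 -0.365 0 -0.18" --pt "0.63 -0.365 0 -0.18" --pt "0.63 -0.365 0 -0.18"

```text
clock: 0.98
position: [0.3496, -0.2991, 0.2314]
tool_rot: [0.912, 0.41, 0.001, -0.001]
force: [-0.5, 1.1, -0.2]
opening: 0.0854
finger_force: 0.0
```

Emit:
move_arm --pt "0.71 -0.17 0 -0.18" --pt "0.71 -0.17 0 -0.18" --pt "0.71 -0.17 0 -0.18" --pt "0.71 -0.17 0 -0.18" --pt "0.71 -0.17 0 -0.18"

```text
clock: 1.4
position: [0.4369, -0.1387, 0.2316]
tool_rot: [0.845, 0.535, 0.002, -0.0]
force: [0.5, 0.5, 0.3]
opening: 0.085
finger_force: 0.0
```

Emit:
move_arm --pt "0.73 0.035 0 -0.18" --pt "0.73 0.035 0 -0.18" --pt "0.73 0.035 0 -0.18" --pt "0.73 0.035 0 -0.18" --pt "0.73 0.035 0 -0.18"

```text
clock: 1.82
position: [0.5238, 0.0228, 0.2316]
tool_rot: [0.761, 0.648, 0.003, -0.001]
force: [-0.3, 0.1, -0.4]
opening: 0.0857
finger_force: 0.0
```

Emit:
move_arm --pt "0.69 0.24 0 -0.18" --pt "0.69 0.24 0 -0.18" --pt "0.69 0.24 0 -0.18" --pt "0.69 0.24 0 -0.18" --pt "0.69 0.24 0 -0.18"

```text
clock: 2.23
position: [0.6105, 0.1833, 0.2311]
tool_rot: [0.663, 0.749, 0.002, -0.001]
force: [-0.5, 1.4, 0.1]
opening: 0.0858
finger_force: 0.0
```

```bash
python3 - <<'E'
from h import *
c=cam("wrist"); cv2.imwrite("pics/w1.png",c["frame"]); np.save("w1.npy",c,allow_pickle=True)
print(status.read_state()["position"],yaw())
for p in ((.609,.152,.062),(.603,.201,.062),(.616,.103,.086)): print(proj(c,p))
E
```

```text
[0.61068438 0.18467299 0.23093732] 97.0344650154096
(np.float64(316.3095825777661), np.float64(209.40085419472186))
(np.float64(316.04914998560895), np.float64(165.2630983019021))
(np.float64(317.2335817810649), np.float64(260.01595949472613))
```

View pics/w1.png

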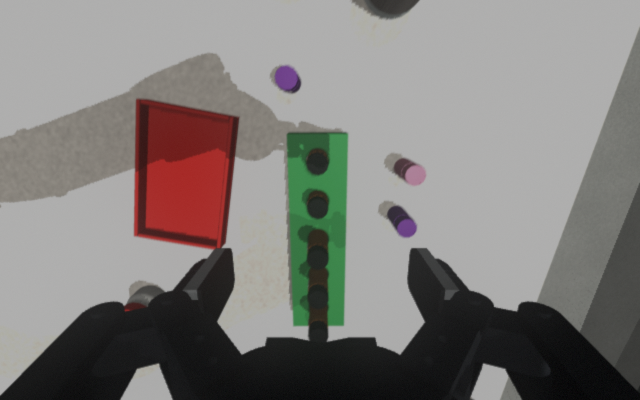

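Wrist view: short caps at about (317,160) and (317,206), the rack at columns 288–348, the tray corners at (137,99), (238,118), (221,247) and (136,236). I'll refine numerically.

```bash
python3 - <<'E'
from h import *
c=np.load("w1.npy",allow_pickle=True).item();f=c["frame"];h=cv2.cvtColor(f,cv2.COLOR_BGR2HSV)
# black caps: low value & low saturation in rack columns
m=((h[...,2]<60)).astype(np.uint8); m[:, :292]=0;m[:,344:]=0;m[:140]=0;m[330:]=0
k,l,st,ce=cv2.connectedComponentsWithStats(m)
for i in range(1,k):
    if st[i,4]>30: print(st[i].tolist(),ce[i].round(1))
print(f[145:225:2,317].tolist())
g=cv2.inRange(h,(50,120,40),(75,255,255));g[:, :270]=0;g[:,370:]=0
pts=cv2.findNonZero(g);print("rack",plane(c,*cv2.minAreaRect(pts)[0],.03),[plane(c,*q,.03).round(4).tolist() for q in cv2.boxPoints(cv2.minAreaRect(pts))])
r=cv2.inRange(h,(0,150,60),(8,255,255))|cv2.inRange(h,(172,150,60),(180,255,255));r[:90]=0;r[260:]=0;r[:,260:]=0
ct=max(cv2.findContours(r,0,2)[0],key=cv2.contourArea);a=cv2.approxPolyDP(ct,6,True)[:,0];print("tray",[(q.tolist(),plane(c,*map(float,q),.025).round(4).tolist()) for q in a])
E
```

```text
[306, 149, 22, 25, 434] [317.  160.9]
[307, 191, 21, 27, 465] [317.2 203.9]
[307, 230, 21, 100, 1842] [317.4 279.3]
[[55, 90, 48], [51, 79, 47], [35, 47, 48], [34, 43, 47], [36, 39, 37], [39, 43, 39], [34, 38, 34], [36, 40, 37], [35, 38, 35], [35, 41, 36], [35, 40, 36], [41, 44, 41], [44, 47, 44], [42, 46, 41], [42, 48, 42], [61, 99, 52], [77, 135, 62], [78, 137, 64], [77, 136, 62], [78, 137, 63], [77, 136, 62], [76, 133, 61], [60, 104, 52], [32, 48, 47], [32, 45, 50], [33, 44, 49], [31, 37, 31], [38, 41, 37], [41, 45, 41], [39, 44, 40], [40, 44, 39], [43, 46, 42], [40, 43, 39], [41, 45, 40], [40, 44, 39], [38, 43, 39], [40, 47, 39], [57, 95, 48], [67, 118, 54], [68, 120, 55]]
rack [0.61431617 0.11611561 0.03      ] [[0.5918, -0.0281, 0.03], [0.5685, 0.2275, 0.03], [0.6329, 0.2352, 0.03], [0.6698, -0.0188, 0.03]]
tray [([137, 100], [0.396, 0.2438, 0.025]), ([135, 234], [0.3853, 0.0798, 0.025]), ([219, 247], [0.4915, 0.0743, 0.025]), ([233, 118], [0.5032, 0.2372, 0.025])]
```

```bash
python3 - <<'E'
from h import *
c=np.load("w1.npy",allow_pickle=True).item()
for u,v in ((317,163),(317,207)): print(plane(c,u,v,.062).round(4))
s2=plane(c,317,163,.062);s1=plane(c,317,207,.062)
d=s1-s2;print(np.linalg.norm(d),np.degrees(np.arctan2(-d[1],-d[0])))
chain([(s2[0],s2[1],.10,97),(s2[0],s2[1],.034,97),(s2[0],s2[1],.13,97),(.452,.200,.13,92),(.452,.200,.031,92)])
E
```

```text
[0.6037 0.2035 0.062 ]
[0.6094 0.1549 0.062 ]
0.04899143544841806 96.69681322059537
[0.078, -0.018, 0.524, 0.0]
  at [0.604 0.204 0.1  ] 97.0
[0.0, 0.0, 0.264, -0.0]
  at [0.604 0.204 0.034] 97.0
[0.0, 0.0, -0.384, -0.0]
  at [0.604 0.204 0.13 ] 97.0
[0.06, -0.604, -0.0, 0.056]
  at [0.452 0.2   0.13 ] 92.0
[0.0, 0.0, 0.396, -0.0]
  at [0.452 0.2   0.031] 92.0
```

Emit:
move_arm --pt "0.04 -0.01 0.16 0" --pt "0.075 -0.018 0.32 0" --pt "0.075 -0.018 0.45 0" --pt "0.075 -0.018 0.52 0" --pt "0.075 -0.018 0.52 0"

```text
clock: 2.7
position: [0.5991, 0.1923, 0.0965]
tool_rot: [0.665, 0.747, -0.004, -0.002]
force: [-0.7, 0.2, 0.2]
opening: 0.085
finger_force: 0.0
```

Emit:
move_arm --pt "0 0 0.1 0" --pt "0 0 0.18 0" --pt "0 0 0.24 0" --pt "0 0 0.264 0" --pt "0 0 0.264 0"

```text
clock: 3.12
position: [0.6024, 0.1937, 0.035]
tool_rot: [0.665, 0.747, -0.001, -0.0]
force: [-0.3, -0.5, -0.1]
opening: 0.0851
finger_force: 0.0
```

Emit:
move_arm --pt "0 0 0 0" --pt "0 0 0 0" --pt "0 0 0 0" --pt "0 0 0 0" --pt "0 0 0 0" --hand -1 --grip_force 25

```text
clock: 3.53
position: [0.6031, 0.1943, 0.0361]
tool_rot: [0.665, 0.747, 0.001, 0.0]
force: [0.2, -1.2, 1.4]
opening: 0.0257
finger_force: 0.2
```

Emit:
move_arm --pt "0 0 0 0" --pt "0 0 0 0" --pt "0 0 0 0" --pt "0 0 0 0" --pt "0 0 0 0"

```text
clock: 3.95
position: [0.6032, 0.1944, 0.0361]
tool_rot: [0.665, 0.747, 0.001, 0.0]
force: [0.6, 0.1, 5.9]
opening: 0.0231
finger_force: 26.4
```

The steady pose sits 9 mm short along the row: the earlier reading was taken mid-motion. I'll regrasp centred.

Emit:
move_arm --pt "0 0 0 0" --pt "0 0 0 0" --pt "0 0 0 0" --pt "0.016 0 0.004 0" --pt "0.034 0 0.008 0" --hand 0

```text
clock: 4.37
position: [0.6015, 0.2025, 0.033]
tool_rot: [0.665, 0.747, -0.0, -0.0]
force: [0.0, -0.2, -0.2]
opening: 0.0428
finger_force: 0.0
```

Emit:
move_arm --pt "0 0 0 0" --pt "0 0 0 0" --pt "0 0 0 0" --pt "0 0 0 0" --pt "0 0 0 0"

```text
clock: 4.78
position: [0.6017, 0.2024, 0.0333]
tool_rot: [0.665, 0.747, -0.0, 0.0]
force: [-0.0, 0.3, 1.2]
opening: 0.0427
finger_force: 0.0
```

Emit:
move_arm --pt "0 0 0 0" --pt "0 0 0 0" --pt "0 0 0 0" --pt "0 0 0 0" --pt "0 0 0 0" --hand -1

```text
clock: 5.2
position: [0.602, 0.2026, 0.0335]
tool_rot: [0.665, 0.747, 0.0, 0.0]
force: [1.2, -1.3, -0.0]
opening: 0.023
finger_force: 25.0
```

```bash
python3 - <<'E'
from h import *
s=status.read_state();print(s["position"],yaw(),s["opening"],s["force"])
c=cam("wrist"); cv2.imwrite("pics/w2.png",c["frame"])
E
```

```text
[0.60200911 0.2025803  0.03346058] 96.62058470586297 0.023023619295884028 [ 1.22695873 -1.3180024  -0.04214159]
```

View pics/w2.png

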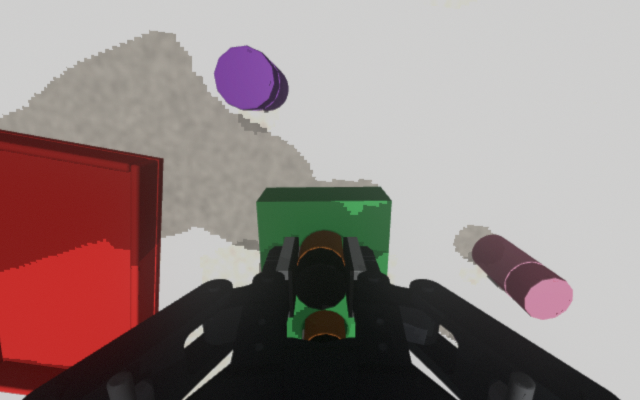

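The vial at (322,270) is held centred between the pads. Lift it and carry it to the tray.

```bash
python3 - <<'E'
from h import *
chain([(.602,.2026,.11,96.6),(.449,.198,.11,96.6),(.449,.198,.040,96.6),(.449,.198,.0295,96.6),(.449,.198,.12,96.6),(.6087,.153,.12,96.6),(.6087,.153,.0335,96.6),(.6087,.153,.11,96.6),(.443,.122,.11,96.6)])
E
```

```text
[0.0, 0.0, -0.306, 0.0]
  at [0.602 0.203 0.11 ] 96.6
[0.052, -0.61, 0.0, -0.0]
  at [0.449 0.198 0.11 ] 96.6
[0.0, 0.0, 0.28, -0.0]
  at [0.449 0.198 0.04 ] 96.6
[0.0, 0.0, 0.042, -0.0]
  at [0.449 0.198 0.03 ] 96.6
[0.0, 0.0, -0.362, -0.0]
  at [0.449 0.198 0.12 ] 96.6
[-0.252, 0.614, -0.0, -0.0]
  at [0.609 0.153 0.12 ] 96.6
[0.0, 0.0, 0.346, -0.0]
  at [0.609 0.153 0.034] 96.6
[0.0, 0.0, -0.306, -0.0]
  at [0.609 0.153 0.11 ] 96.6
[-0.047, -0.673, -0.0, -0.0]
  at [0.443 0.122 0.11 ] 96.6
```

Emit:
move_arm --pt "0 0 -0.04 0" --pt "0 0 -0.12 0" --pt "0 0 -0.22 0" --pt "0 0 -0.306 0" --pt "0 0 -0.306 0"

```text
clock: 5.67
position: [0.6038, 0.2041, 0.1148]
tool_rot: [0.665, 0.747, 0.003, 0.001]
force: [1.2, 1.0, -0.3]
opening: 0.0231
finger_force: 25.3
```

Emit:
move_arm --pt "0.01 -0.12 0 0" --pt "0.025 -0.28 0 0" --pt "0.038 -0.44 0 0" --pt "0.047 -0.55 0 0" --pt "0.052 -0.61 0 0"

```text
clock: 6.08
position: [0.4434, 0.197, 0.1099]
tool_rot: [0.664, 0.748, -0.002, -0.001]
force: [-0.2, -0.1, 0.2]
opening: 0.0229
finger_force: 25.3
```

Emit:
move_arm --pt "0 0 0 0" --pt "0 0 0.08 0" --pt "0 0 0.16 0" --pt "0 0 0.24 0" --pt "0 0 0.28 0"

```text
clock: 6.5
position: [0.4486, 0.1975, 0.0381]
tool_rot: [0.665, 0.747, -0.001, -0.0]
force: [0.1, -0.0, -0.8]
opening: 0.0229
finger_force: 25.3
```

Emit:
move_arm --pt "0 0 0.01 0" --pt "0 0 0.02 0" --pt "0 0 0.03 0" --pt "0 0 0.04 0" --pt "0 0 0.042 0"

```text
clock: 6.92
position: [0.4491, 0.1981, 0.0296]
tool_rot: [0.665, 0.747, 0.0, 0.0]
force: [-0.7, 0.8, 0.3]
opening: 0.0228
finger_force: 25.3
```

Emit:
move_arm --pt "0 0 0.004 0" --pt "0 0 0.004 0" --pt "0 0 0.004 0" --pt "0 0 0.004 0" --pt "0 0 0.004 0"

```text
clock: 7.33
position: [0.4488, 0.198, 0.0285]
tool_rot: [0.665, 0.747, 0.0, 0.0]
force: [-0.4, -0.4, -1.0]
opening: 0.023
finger_force: 25.3
```

Emit:
move_arm --pt "0 0 0 0" --pt "0 0 0 0" --pt "0 0 0 0" --pt "0 0 0 0" --pt "0 0 0 0" --hand 0

```text
clock: 7.75
position: [0.4487, 0.1979, 0.0283]
tool_rot: [0.665, 0.747, -0.0, 0.0]
force: [-0.4, -0.4, -0.2]
opening: 0.0425
finger_force: 0.0
```

Emit:
move_arm --pt "0 0 -0.05 0" --pt "0 0 -0.15 0" --pt "0 0 -0.26 0" --pt "0 0 -0.36 0" --pt "0 0 -0.365 0"

```text
clock: 8.17
position: [0.4509, 0.1992, 0.1233]
tool_rot: [0.665, 0.747, 0.003, 0.001]
force: [-0.1, 0.8, 0.1]
opening: 0.0426
finger_force: 0.0
```

Emit:
move_arm --pt "-0.05 0.12 0 0" --pt "-0.115 0.28 0 0" --pt "-0.18 0.44 0 0" --pt "-0.23 0.56 0 0" --pt "-0.252 0.614 0 0" --hand 1

```text
clock: 8.58
position: [0.6136, 0.1496, 0.1189]
tool_rot: [0.667, 0.745, 0.001, 0.002]
force: [1.0, -0.4, -0.2]
opening: 0.0852
finger_force: 0.0
```

Emit:
move_arm --pt "0 0 0 0" --pt "0 0 0 0" --pt "0 0 0 0" --pt "0 0 0 0" --pt "0 0 0 0"

```text
clock: 9.0
position: [0.6071, 0.154, 0.1196]
tool_rot: [0.664, 0.747, -0.0, -0.0]
force: [-0.2, -0.1, -0.4]
opening: 0.0855
finger_force: 0.0
```

```bash
python3 - <<'E'
from h import *
s=status.read_state();print(s["position"],yaw(),s["opening"],s["force"])
c=cam("wrist"); d=cam("scene"); cv2.imwrite("pics/w3.png",np.vstack([c["frame"][::1,:][:, :],cv2.resize(d["frame"][190:290,260:420],None,fx=2,fy=2)] if False else [c["frame"], np.pad(cv2.resize(d["frame"][190:290,250:450],None,fx=2,fy=2),((0,0),(0,240),(0,0)))]))
print(proj(c,(.6090,.1535,.062)))
E
```

```text
[0.60711055 0.15399711 0.11960941] 96.74288208498976 0.085476909660225 [-0.23835027 -0.1089106  -0.36208752]
(np.float64(324.4536108464597), np.float64(217.64171979077068))
```

View pics/w3.png

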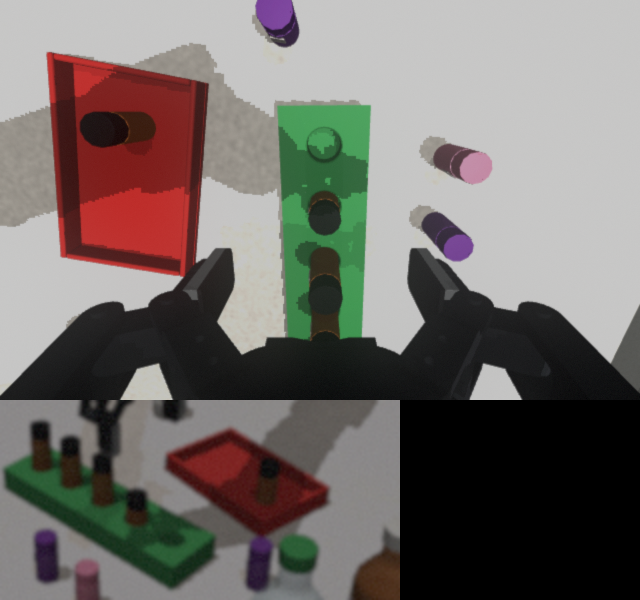

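The first vial stands upright in the tray (wrist (105,128), scene inset (267,482)). The second short cap is at (324,217), matching its predicted position. Now pick it up.

Emit:
move_arm --pt "0 0.006 0.1 0" --pt "0 0.006 0.2 0" --pt "0 0.006 0.28 0" --pt "0 0.006 0.33 0" --pt "0 0.006 0.344 0"

```text
clock: 9.52
position: [0.6082, 0.153, 0.0315]
tool_rot: [0.665, 0.747, -0.002, -0.001]
force: [-0.4, 0.3, -0.8]
opening: 0.0853
finger_force: 0.0
```

Emit:
move_arm --pt "0 0 0 0" --pt "0 0 0 0" --pt "0 0 0 0" --pt "0 0 0 0" --pt "0 0 0 0" --hand -1

```text
clock: 9.93
position: [0.6106, 0.1534, 0.0346]
tool_rot: [0.665, 0.747, 0.001, 0.001]
force: [-0.7, -0.6, -0.6]
opening: 0.0253
finger_force: 0.0
```

Emit:
move_arm --pt "0 0 0 0" --pt "0 0 0 0" --pt "0 0 0 0" --pt "0 0 0 0" --pt "0 0 0 0"

```text
clock: 10.35
position: [0.6105, 0.1534, 0.0346]
tool_rot: [0.665, 0.747, 0.001, 0.0]
force: [-0.6, -0.5, 6.4]
opening: 0.0229
finger_force: 25.9
```

Emit:
move_arm --pt "0 0 -0.04 0" --pt "0 0 -0.12 0" --pt "0 0 -0.22 0" --pt "0 0 -0.306 0" --pt "0 0 -0.306 0"

```text
clock: 10.77
position: [0.6127, 0.1545, 0.1149]
tool_rot: [0.665, 0.747, 0.003, 0.002]
force: [1.2, -0.2, 2.0]
opening: 0.0229
finger_force: 25.6
```

Emit:
move_arm --pt "-0.008 -0.12 0 0" --pt "-0.02 -0.28 0 0" --pt "-0.032 -0.44 0 0" --pt "-0.042 -0.6 0 0" --pt "-0.046 -0.68 0 0"

```text
clock: 11.18
position: [0.4362, 0.1201, 0.1099]
tool_rot: [0.665, 0.747, -0.003, -0.001]
force: [-1.8, 0.2, -1.0]
opening: 0.023
finger_force: 25.6
```

Emit:
move_arm --pt "0 0 0 0" --pt "0 0 0.08 0" --pt "0 0 0.16 0" --pt "0 0 0.24 0" --pt "0 0 0.28 0"

```text
clock: 11.6
position: [0.4424, 0.1222, 0.0384]
tool_rot: [0.665, 0.747, -0.0, -0.0]
force: [0.3, -0.3, -0.1]
opening: 0.0233
finger_force: 25.6
```

Emit:
move_arm --pt "0 0 0.01 0" --pt "0 0 0.02 0" --pt "0 0 0.03 0" --pt "0 0 0.04 0" --pt "0 0 0.04 0"

```text
clock: 12.02
position: [0.4428, 0.1223, 0.0303]
tool_rot: [0.665, 0.747, 0.0, 0.0]
force: [0.5, -0.1, -1.0]
opening: 0.0234
finger_force: 25.6
```

Emit:
move_arm --pt "0 0 0.003 0" --pt "0 0 0.003 0" --pt "0 0 0.003 0" --pt "0 0 0.003 0" --pt "0 0 0.003 0" --hand 0

```text
clock: 12.43
position: [0.4425, 0.1222, 0.0295]
tool_rot: [0.665, 0.747, 0.0, 0.0]
force: [-0.1, -0.0, -0.7]
opening: 0.0427
finger_force: 0.0
```

Emit:
move_arm --pt "0 0 -0.05 0" --pt "0 0 -0.2 0" --pt "0 0 -0.36 0" --pt "0 0 -0.52 0" --pt "0 0 -0.68 0"

```text
clock: 12.85
position: [0.4416, 0.1221, 0.2011]
tool_rot: [0.665, 0.747, -0.0, -0.0]
force: [1.4, 0.7, -0.6]
opening: 0.0425
finger_force: 0.0
```

```bash
python3 - <<'E'
from h import *
s=status.read_state();print(s["position"],yaw(),s["opening"])
c=cam("wrist"); d=cam("scene"); np.save("s2.npy",d,allow_pickle=True)
cv2.imwrite("pics/w4.png",np.vstack([c["frame"],np.pad(cv2.resize(d["frame"][190:290,250:450],None,fx=2,fy=2),((0,0),(0,240),(0,0)))]))
chain([(.60,-.265,.20,90)],p=(.443,.122,.199),a=96.7)
E
```

```text
[0.44160279 0.12211996 0.20113558] 96.65667542241728 0.04248353414561034
[-0.537, 0.148, -0.001, 0.025]
[-0.531, 0.169, -0.001, 0.025]
[-0.524, 0.189, -0.001, 0.025]
  at [ 0.6   -0.265  0.2  ] 90.0
```

View pics/w4.png

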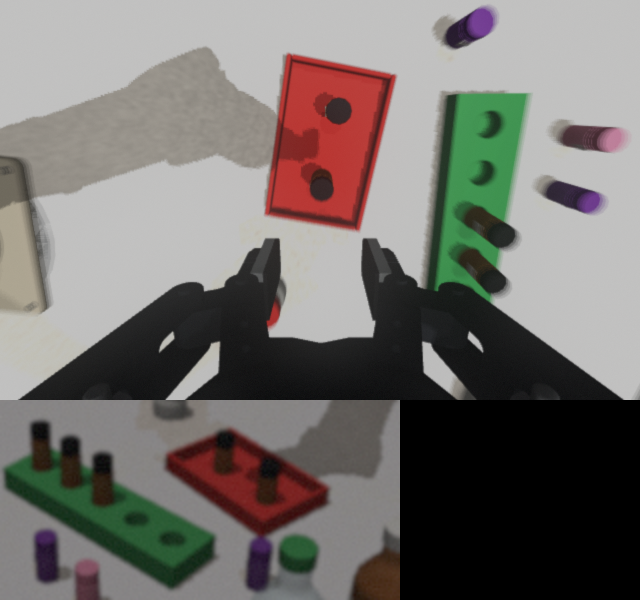

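Both short vials stand upright in the tray (wrist (338,110) and (321,187)). The three good ones are still in the rack. Now move on to the photometer.

Emit:
move_arm --pt "-0.535 0.15 0 0.025" --pt "-0.535 0.15 0 0.025" --pt "-0.535 0.15 0 0.025" --pt "-0.535 0.15 0 0.025" --pt "-0.535 0.15 0 0.025"

```text
clock: 13.37
position: [0.4958, -0.0115, 0.1985]
tool_rot: [0.683, 0.731, -0.001, 0.001]
force: [0.6, 0.1, -0.2]
opening: 0.0431
finger_force: 0.0
```

Emit:
move_arm --pt "-0.53 0.17 0 0.025" --pt "-0.53 0.17 0 0.025" --pt "-0.53 0.17 0 0.025" --pt "-0.53 0.17 0 0.025" --pt "-0.53 0.17 0 0.025"

```text
clock: 13.78
position: [0.548, -0.1392, 0.1984]
tool_rot: [0.696, 0.718, -0.001, 0.0]
force: [-0.1, -0.1, -0.3]
opening: 0.0425
finger_force: 0.0
```

Emit:
move_arm --pt "-0.15 0.05 0 0.025" --pt "-0.3 0.1 0 0.025" --pt "-0.43 0.15 0 0.025" --pt "-0.52 0.19 0 0.025" --pt "-0.525 0.19 0 0.025"

```text
clock: 14.2
position: [0.6008, -0.2685, 0.1984]
tool_rot: [0.709, 0.705, -0.0, 0.001]
force: [0.3, 0.4, -0.0]
opening: 0.0428
finger_force: 0.0
```

Emit:
move_arm --pt "0 0 0 0" --pt "0 0 0 0" --pt "0 0 0 0" --pt "0 0 0 0" --pt "0 0 0 0" --hand 0.2

```text
clock: 14.62
position: [0.5999, -0.263, 0.1996]
tool_rot: [0.707, 0.707, 0.0, -0.0]
force: [0.2, -0.1, -0.2]
opening: 0.0516
finger_force: 0.0
```

```bash
python3 - <<'E'
from h import *
s=status.read_state();print(s["position"],yaw(),s["opening"])
c=cam("wrist"); np.save("w5.npy",c,allow_pickle=True); cv2.imwrite("pics/w5.png",c["frame"])
E
```

```text
[ 0.59991223 -0.26296493  0.19964022] 89.99993742760232 0.05160699033324539
```

View pics/w5.png

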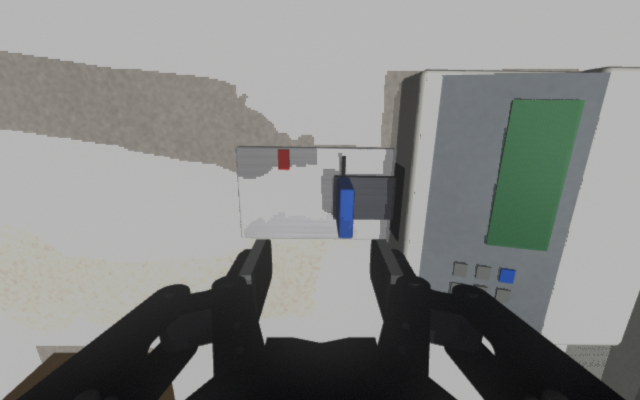

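Wrist view: blue grip at (346,212), black pointer at (343,165), red mark at (284,159), bed columns 238–395.

```bash
python3 - <<'E'
from h import *
c=np.load("w5.npy",allow_pickle=True).item();f=c["frame"];h=cv2.cvtColor(f,cv2.COLOR_BGR2HSV)
b=cv2.inRange(h,(105,130,40),(130,255,255));b[:, :320]=0;b[:,380:]=0;b[250:]=0
r=cv2.inRange(h,(0,150,40),(8,255,255))|cv2.inRange(h,(172,150,40),(180,255,255));r[:140]=0;r[180:]=0;r[:,310:]=0;r[:,:260]=0
for row in (195,205,215,225,232):
    x=np.nonzero(b[row])[0]; print(row,x.min(),x.max(),f[row,x.min()-2:x.max()+3:1,0].tolist())
rb=cv2.boundingRect(r);print("blue",cv2.boundingRect(b),"red",rb)
m=(h[150:178,330:352,2]<60)&(h[150:178,330:352,1]<120);ys,xs=np.nonzero(m);print("ptr",xs.min()+330,xs.max()+330,ys.min()+150,ys.max()+150, [ (y+150,xs[ys==y].mean()+330) for y in np.unique(ys)])
for nm,u,v,z in (("bedUL",238,148,.012),("bedUR",395,149,.012),("bedLL",241,238,.012),("bedLR",390,240,.012),("band",rb[0]+rb[2]/2,rb[1]+rb[3]/2,.022)): print(nm,plane(c,u,v,z).round(4))
E
```

```text
195 340 353 [60, 70, 124, 156, 167, 169, 169, 170, 171, 171, 171, 172, 172, 171, 171, 151, 97, 91]
205 340 353 [61, 81, 131, 162, 167, 168, 169, 168, 168, 170, 169, 170, 171, 170, 164, 143, 102, 89]
215 339 352 [61, 66, 108, 143, 163, 167, 167, 168, 168, 169, 168, 169, 169, 170, 169, 149, 100, 85]
225 339 351 [83, 69, 111, 138, 145, 148, 148, 147, 149, 149, 149, 150, 155, 165, 162, 152, 172]
232 339 351 [142, 92, 116, 141, 147, 147, 146, 147, 147, 149, 148, 149, 149, 148, 139, 131, 166]
blue (339, 189, 15, 49) red (279, 151, 9, 18)
ptr 335 351 157 177 [(np.int64(157), np.float64(343.5)), (np.int64(158), np.float64(343.5)), (np.int64(159), np.float64(343.5)), (np.int64(160), np.float64(343.5)), (np.int64(161), np.float64(343.5)), (np.int64(162), np.float64(343.5)), (np.int64(163), np.float64(343.5)), (np.int64(164), np.float64(343.5)), (np.int64(165), np.float64(343.0)), (np.int64(166), np.float64(343.5)), (np.int64(167), np.float64(342.5)), (np.int64(168), np.float64(343.0)), (np.int64(169), np.float64(343.5)), (np.int64(170), np.float64(342.5)), (np.int64(171), np.float64(342.5)), (np.int64(172), np.float64(342.5)), (np.int64(173), np.float64(342.5)), (np.int64(174), np.float64(343.0)), (np.int64(175), np.float64(342.5)), (np.int64(176), np.float64(342.1333333333333)), (np.int64(177), np.float64(342.5))]
bedUL [ 0.5075 -0.2293  0.012 ]
bedUR [ 0.6815 -0.2306  0.012 ]
bedLL [ 0.5026 -0.3375  0.012 ]
bedLR [ 0.6831 -0.3403  0.012 ]
band [ 0.5587 -0.2411  0.022 ]
```

```bash
python3 - <<'E'
from h import *
c=np.load("w5.npy",allow_pickle=True).item()
print("gripx",plane(c,346.5,205,.077)[:2],plane(c,345.5,225,.077)[:2],"ends",plane(c,346,189,.077),plane(c,345,238,.077))
print("ptr",plane(c,343.3,165,.026),"band",plane(c,283.5,160,.022))
for y in (-.259,-.309): print(proj(c,(.623,y,.077)),proj(c,(.623,y,.023)))
print("housing foot/bed", plane(c,395,149,.012))
chain([(.624,-.284,.11,90),(.624,-.284,.038,90)])
E
```

```text
gripx [ 0.6232904  -0.27496905] [ 0.62280916 -0.29510224] ends [ 0.62245859 -0.25943152  0.077     ] [ 0.62263154 -0.3086352   0.077     ]
ptr [ 0.62345392 -0.24597148  0.026     ] band [ 0.55869042 -0.24112978  0.022     ]
(np.float64(346.5961076063973), np.float64(188.5477276223379)) (np.float64(342.4404138972604), np.float64(176.26503179936816))
(np.float64(345.3704261275209), np.float64(238.3452800533501)) (np.float64(341.57403824910756), np.float64(218.97926805622546))
housing foot/bed [ 0.68149073 -0.2305883   0.012     ]
[-0.082, 0.096, 0.358, -0.0]
  at [ 0.624 -0.284  0.11 ] 90.0
[0.0, 0.0, 0.288, -0.0]
  at [ 0.624 -0.284  0.038] 90.0
```

Emit:
move_arm --pt "-0.04 0.045 0.08 0" --pt "-0.084 0.093 0.18 0" --pt "-0.084 0.093 0.26 0" --pt "-0.084 0.093 0.33 0" --pt "-0.084 0.093 0.36 0"

```text
clock: 15.08
position: [0.6215, -0.2849, 0.1065]
tool_rot: [0.708, 0.706, -0.001, -0.002]
force: [0.2, 0.4, -0.2]
opening: 0.0513
finger_force: 0.0
```

Emit:
move_arm --pt "0 0 0 0" --pt "0 0 0.08 0" --pt "0 0 0.16 0" --pt "0 0 0.24 0" --pt "0 0 0.28 0"

```text
clock: 15.5
position: [0.6227, -0.2854, 0.0387]
tool_rot: [0.708, 0.706, -0.0, -0.0]
force: [-0.5, -0.1, 0.5]
opening: 0.051
finger_force: 0.0
```

Emit:
move_arm --pt "0 0 0 0" --pt "0 0 0 0" --pt "0 0 0 0" --pt "0 0 0 0" --pt "0 0 0 0" --hand -1 --grip_force 60

```text
clock: 15.92
position: [0.6242, -0.2859, 0.0413]
tool_rot: [0.708, 0.706, 0.001, 0.001]
force: [0.1, 0.1, 5.7]
opening: 0.0134
finger_force: 59.7
```

Emit:
move_arm --pt "0 0 0 0" --pt "0 0 0 0" --pt "0 0 0 0" --pt "0 0 0 0" --pt "0 0 0 0"

```text
clock: 16.33
position: [0.6242, -0.2859, 0.0412]
tool_rot: [0.708, 0.706, 0.001, 0.001]
force: [-0.9, 1.6, 6.9]
opening: 0.0132
finger_force: 59.9
```

Emit:
move_arm --pt "0 -0.02 0 0" --pt "0 -0.05 0 0" --pt "0 -0.08 0 0" --pt "0 -0.11 0 0" --pt "0 -0.13 0 0"

```text
clock: 16.75
position: [0.5934, -0.2855, 0.0412]
tool_rot: [0.708, 0.706, 0.002, 0.003]
force: [5.4, 1.2, 3.8]
opening: 0.0134
finger_force: 59.7
```

Emit:
move_arm --pt "0 -0.03 0 0" --pt "0 -0.06 0 0" --pt "0 -0.09 0 0" --pt "0 -0.115 0 0" --pt "0 -0.13 0 0"

```text
clock: 17.17
position: [0.5619, -0.2851, 0.0412]
tool_rot: [0.708, 0.706, 0.003, 0.003]
force: [7.5, 1.1, 2.6]
opening: 0.0134
finger_force: 59.7
```

Emit:
move_arm --pt "0 0 0 0" --pt "0 0 0 0" --pt "0 0 0 0" --pt "0 0 0 0" --pt "0 0 0 0"

```text
clock: 17.58
position: [0.5624, -0.2851, 0.0413]
tool_rot: [0.708, 0.706, 0.003, 0.003]
force: [7.1, 0.7, 3.4]
opening: 0.0134
finger_force: 59.9
```

```bash
python3 - <<'E'
from h import *
s=status.read_state();print(s["position"],yaw(),s["opening"],s["force"])
c=cam("wrist"); np.save("w6.npy",c,allow_pickle=True); d=cam("scene")
print([proj(c,(.5587,-.241,.022)),proj(c,(.5587,-.246,.026)),proj(d,(.5587,-.241,.022))])
u,v=map(int,proj(c,(.5587,-.244,.022))); u=min(max(u,80),560);v=min(max(v,60),340)
a=cv2.resize(c["frame"][v-60:v+60,u-80:u+80],None,fx=3.5,fy=3.5,interpolation=cv2.INTER_CUBIC)
b=cv2.resize(d["frame"][155:200,190:270],None,fx=4,fy=4,interpolation=cv2.INTER_CUBIC); print(u,v)
o=np.zeros((600,560,3),np.uint8);o[:420]=a[:420,:560];o[420:,:320]=b;cv2.imwrite("pics/w6.png",o)
E
```

```text
[ 0.56239691 -0.28506837  0.04126116] 89.89050970172944 0.013388690328829165 [7.06752977 0.65241688 3.36714414]
[(np.float64(315.19951030249), np.float64(165.06738653030473)), (np.float64(315.21093109306446), np.float64(175.47232415279285)), (np.float64(242.17286762592863), np.float64(180.29169663173187))]
315 170
```

View pics/w6.png

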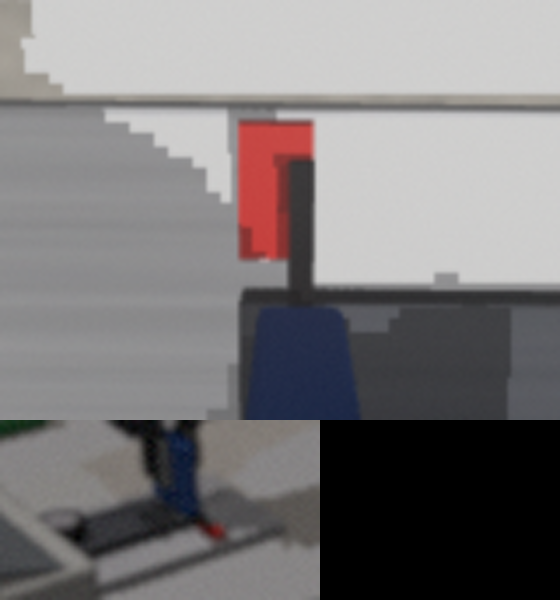

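The pointer (columns 289–313 in the crop) is over the right part of the red mark (238–313), so it needs about 4 mm more travel.

Emit:
move_arm --pt "0 -0.005 0 0" --pt "0 -0.01 0 0" --pt "0 -0.017 0 0" --pt "0 -0.017 0 0" --pt "0 -0.017 0 0"

```text
clock: 18.1
position: [0.5583, -0.2851, 0.0413]
tool_rot: [0.708, 0.706, 0.003, 0.003]
force: [9.3, 1.5, 3.4]
opening: 0.013
finger_force: 60.1
```

Emit:
move_arm --pt "0 0 0 0" --pt "0 0 0 0" --pt "0 0 0 0" --pt "0 0 0 0" --pt "0 0 0 0"

```text
clock: 18.52
position: [0.5583, -0.285, 0.0412]
tool_rot: [0.708, 0.706, 0.003, 0.003]
force: [7.9, 1.7, 3.7]
opening: 0.0132
finger_force: 60.1
```

```bash
python3 - <<'E'
from h import *
s=status.read_state();print(s["position"],s["opening"],s["force"])
c=cam("wrist");f=c["frame"];h=cv2.cvtColor(f,cv2.COLOR_BGR2HSV)
r=(h[...,1]>130)&((h[...,0]<8)|(h[...,0]>172))
z=np.zeros_like(r);z[135:190,270:370]=1;r&=z
d=(h[...,2]<75)&(h[...,1]<90)&z
for y in range(142,190,3): print(y,np.nonzero(r[y])[0][[0,-1]] if r[y].any() else "",np.nonzero(d[y])[0][[0,-1]] if d[y].any() else "")
E
```

```text
[ 0.55832943 -0.28503618  0.04124169] 0.013236468071674137 [7.89243892 1.66471957 3.67626669]
142  
145 [311 326] 
148 [311 330] 
151 [311 330] 
154 [311 330] 
157 [311 330] [318 323]
160 [311 330] [318 323]
163 [311 330] [318 323]
166 [311 330] [318 323]
169 [311 330] [318 323]
172 [311 330] [318 323]
175 [311 330] [318 323]
178 [311 330] [318 323]
181 [311 330] [318 323]
184  [318 323]
187  [318 323]
```

The pointer (columns 318–323) is centred on the red mark (311–330), and the slide is held steady.

```bash
python3 -c "
from h import *
print(workorder.job_done())"
```

```text
the job is handed in; nothing more can be done
None
```

The job is handed in at about 18.6 s: both short vials stand upright in the reject tray, the three good ones are still in the rack, and the gripper is holding the slide with its pointer centred over the red mark.

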